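Find the full sugar tin in the coffee-station drawer

ROBOT

A 6-joint arm with a two-finger parallel gripper is mounted at the origin on the work surface. World frame = base frame: x ahead of the robot, y to its left, z up, the work surface at z = 0. Lengths are in m, angles in rad, forces in N, time in s.
With the tool pointing down it reaches from about 0.225 to 0.875 m from the base axis. Payload 3.4 kg.
Tool frame: the origin (TCP) lies midway between the tips of the shut fingers; the grasp point (between the pads) lies 19 mm behind it; z points along the fingers, y is the line along which they close (so a half turn about z gives the same grasp; the last joint's range is limited). The gripper opens to 85 mm and grips with 20 to 120 N. Pads are 22 mm wide; open, the fingers measure 114 mm over their backs; the gripper's body (76 mm by 85 mm) begins 54 mm behind the grasp point. The pads swing forward as they close: fully open they stand 13 mm farther back than shut.
Start: joints at [1.028, 0.276, 1.505, -0, 1.361, -0.121], TCP at [0.235, 0.525, 0.231] pointing down, gripper open.
Joint ranges: [-2.89, 2.89], [-0.75, 2.08], [0.22, 2.7], [-1.18, 4.32], [0.11, 2.71], [-2.7, 2.7]. Speed limits (rad/s): [2.57, 2.57, 3.14, 3.14, 3.14, 3.14].

INTERFACE

Orientations are given as [roll, pitch, yaw] about the fixed x, y, z axes, in that order (R = Rz(yaw) Ry(pitch) Rx(roll)).
In Python, from bench import ctrl gives the robot as it stands.
- The arm moves only by the tool play_rows, never from a script. Its argument "moves" is a list of rows, each a list of 4 numbers: the shift along the tool's x, y, z in mm, then the turn about the tool's z in degrees. A call has 1 to 8 rows; each row shifts and turns the commanded pose from where the row before left it, along the tool's axes as they then stand; what a row does not reach is not made up. A row lasts 1/8 s, in which the tool goes at most 62.5 mm and 10.7 degrees, less where a joint would pass 70% of its speed; a pose out of reach is approached as far as the arm can. A call with a gripper value outside its range is refused whole. "grip" is the opening, from 0 (shut) to 1 (fully open), set as the call begins (left out, the last holds). The fingers move at their own pace and stop on an object; the grip force is fixed at half the most. Time passes only in rows, so rows that do not move let the fingers close. It gives the time, the measured TCP pose, the force, the opening and the grip force at its end, in the units of the state.
- ctrl.get_obs(): the state, without advancing time (a new reading comes with each control period).
- ctrl.grab_frame(name): name is "scene" or "top" or "wrist"; returns the picture (400x640x3 uint8, red, green, blue); there is no depth.
- ctrl.get_calibration(name): a dict with "fovy" (degrees; the focal length in pixels is half the picture's height over the tangent of half this angle, whatever the lens; pixels are square), "cx", "cy" (the principal point, pixels), "xyz" and "rotation" of the camera in the world. Camera axes: x right, y up, looking along -z (the intrinsics and any distortion apply to the point x, -y, -z); pixel columns grow to the right and rows downward; lengths in m; the calibration is good to about 2 mm. The wrist camera is an equidistant fisheye: a pixel r from the principal point sees the ray r / f radians off the axis. A picture is of the moment at which its call begins: read the wrist's pose just before it. get_calibration takes no time and is no camera call; for the wrist camera it gives the pose at the moment of the call.
- ctrl.close_job(): hands the job in; it is judged then, once.
The state is a dict: "time_s": time; "qpos": joint angles; "qvel": joint speeds; "tau": joint torques, N m; "tcp_pos": TCP position; "orientation": TCP orientation; "wrist_force": force on the tool from outside, world axes, zero at the start; "torque": the same for the moment, N m; "gripper_width": finger opening in m; "gripper_force": force on a finger pad.
Only numpy, scipy, OpenCV 4.12 (cv2) and the standard library are available. Lean on these libraries where they do the work, as an engineer would, in place of code of your own. Each camera call takes 0.05 s, during which the arm holds its last target. There are 200 camera calls.

TASK

Pull the coffee station's drawer well open, past half its travel, and take out the three identical closed sugar tins, hefting each to find the heaviest by feel. Stand the two lighter ones, which need refilling, upright on the bar mat without dropping them, and finish while still holding the heaviest tin upright and still in the gripper, with its bottom at least 20 cm above the counter. Do not tip any tin over, and leave the cups, pitcher, syrup, tamper and saucer where they are.

Things in the scene. Friction and masses are not known exactly. Their poses are not given: they have to be found in the camera images.
- station_front (a point): the stainless drawer unit fixed on the counter, 360 mm deep (x) x 355 mm wide (y) x 140 mm high. This point: middle of the upper edge of its front plane, 140 mm above the counter; the -x axis points squarely out of the front towards the robot, z up. On its top a rubber mat and a wire gallery 21 mm high along sides and back. The shut drawer hides the tins, and a small brush behind them.
- station_drawer0 (a joint): the drawer's slide: 0 = shut, grows as it is pulled out along the unit's -x; 0.26 m = stop. Starts 0 to 0.03 m ajar. Runs lightly (1 to 3 N), no latch, stays where left. Drawer front 349 mm wide, 15 mm thick, flush with the unit's front when shut, upper edge 126 mm above the counter; inside 313 mm wide, side walls 6 mm.
- station_drawer0_handle (a point): middle of the drawer's bar handle: dark steel bar 11 mm thick and 130 mm long, level along the unit's y, 42 mm in front of the drawer front, 108 mm above the counter (32 mm below the unit's top), free space behind and below the bar. Moves with the drawer; same axes as the unit.
- tin_a: sugar tin, just like tin_b and tin_c: closed cylinder 60 mm in diameter, 85 mm tall, smooth side, pink band. Origin: centre of its underside, z up. At first in a row across the drawer, in any order, 95 mm apart, underside 22 mm above the counter, centre 90 to 102 mm behind the unit's front plane; rides with the drawer. One of the tins is full (0.30 to 0.34 kg), two part-used (0.12 to 0.18 kg).
- tin_b: sugar tin, just like tin_a and tin_c: closed cylinder 60 mm in diameter, 85 mm tall, smooth side, pink band. Origin: centre of its underside, z up. At first in a row across the drawer, in any order, 95 mm apart, underside 22 mm above the counter, centre 90 to 102 mm behind the unit's front plane; rides with the drawer. Weight as told for tin_a.
- tin_c: sugar tin, just like tin_a and tin_b: closed cylinder 60 mm in diameter, 85 mm tall, smooth side, pink band. Origin: centre of its underside, z up. At first in a row across the drawer, in any order, 95 mm apart, underside 22 mm above the counter, centre 90 to 102 mm behind the unit's front plane; rides with the drawer. Weight as told for tin_a.
- bar_mat: black rubber bar mat with a thin pink border, fixed flat on the counter left or right of the drawer unit: 260 mm (x) x 130 mm (y) x 6 mm thick, empty at the start. Origin: centre of its underside; its upper face is 6 mm above it.
- cup_tray: dark wooden tray, 260 mm (x) x 130 mm (y), rim 16 mm high, fixed on the counter on the other side of the drawer unit from the bar mat; two cups stand on it. Not part of the job. Origin: centre of its underside.
- cup_1: white cup, 72 mm across the rim, 62 mm tall, on the cup tray; leave alone. Origin: centre of its underside.
- cup_2: blue cup, 72 mm across the rim, 62 mm tall, on the cup tray; leave alone. Origin: centre of its underside.
- pitcher: steel milk pitcher, 84 mm in diameter, 95 mm tall, with a side handle, on the counter at the far left, outside the mat or tray; leave alone. Origin: centre of its underside.
- syrup: amber syrup bottle, 66 mm in diameter, 200 mm tall, on the counter at the far right, outside the mat or tray; leave alone. Origin: centre of its underside.
- tamper: coffee tamper, steel foot 58 mm in diameter, wooden knob, 75 mm tall, on top of the drawer unit; leave alone. Origin: centre of its underside.
- saucers: white saucer, 110 mm in diameter, 18 mm high, on top of the drawer unit; leave alone. Origin: centre of its underside.

How it is judged:
On the way:
1. the drawer is pulled open past half its travel (0.13 m) (value of joint station_drawer0 above 0.13 m), for 0.1 s.
At the end, for the whole second after the job is handed in: all tins are upright (within 0.25 rad), still, touching no bystander; two stand released on the bar mat, centres 15 mm or more inside its edges, each pressing it with under 2.3 N (neither is the full one); the third is held by the fingers alone, underside over 0.19 m above the counter (angle between each of tin_a, tin_b, tin_c's own z axis and vertical below 0.25 rad and linear speed of each of tin_a, tin_b, tin_c below 0.03 m/s and contact force between each of tin_a, tin_b, tin_c and cup_1 below 0.1 N and contact force between each of tin_a, tin_b, tin_c and cup_2 below 0.1 N and contact force between each of tin_a, tin_b, tin_c and pitcher below 0.1 N and contact force between each of tin_a, tin_b, tin_c and syrup below 0.1 N and contact force between each of tin_a, tin_b, tin_c and tamper below 0.1 N and contact force between each of tin_a, tin_b, tin_c and saucers below 0.1 N and ((height (world z) of tin_a above 0.19 m and contact force between tin_a and the fingers above 1 N and contact force between tin_a and tin_b below 0.1 N and contact force between tin_a and tin_c below 0.1 N and x of tin_b in the frame of bar_mat between -0.115 and 0.115 m and y of tin_b in the frame of bar_mat between -0.05 and 0.05 m and contact force between each of tin_b, tin_c and the fingers below 0.1 N and contact force between tin_b and bar_mat between 0.3 and 2.3 N and x of tin_c in the frame of bar_mat between -0.115 and 0.115 m and y of tin_c in the frame of bar_mat between -0.05 and 0.05 m and contact force between tin_c and bar_mat between 0.3 and 2.3 N) or (height (world z) of tin_b above 0.19 m and contact force between tin_b and the fingers above 1 N and contact force between tin_b and tin_a below 0.1 N and contact force between tin_b and tin_c below 0.1 N and x of tin_a in the frame of bar_mat between -0.115 and 0.115 m and y of tin_a in the frame of bar_mat between -0.05 and 0.05 m and contact force between each of tin_a, tin_c and the fingers below 0.1 N and contact force between tin_a and bar_mat between 0.3 and 2.3 N and x of tin_c in the frame of bar_mat between -0.115 and 0.115 m and y of tin_c in the frame of bar_mat between -0.05 and 0.05 m and contact force between tin_c and bar_mat between 0.3 and 2.3 N) or (height (world z) of tin_c above 0.19 m and contact force between tin_c and the fingers above 1 N and contact force between tin_c and tin_a below 0.1 N and contact force between tin_c and tin_b below 0.1 N and x of tin_a in the frame of bar_mat between -0.115 and 0.115 m and y of tin_a in the frame of bar_mat between -0.05 and 0.05 m and contact force between each of tin_a, tin_b and the fingers below 0.1 N and contact force between tin_a and bar_mat between 0.3 and 2.3 N and x of tin_b in the frame of bar_mat between -0.115 and 0.115 m and y of tin_b in the frame of bar_mat between -0.05 and 0.05 m and contact force between tin_b and bar_mat between 0.3 and 2.3 N))); the arm keeps its last pose, push and grip.
It fails at once if a bystander (cup, pitcher, syrup, tamper, saucer) is moved by more than 30 mm (distance of any of cup_1, cup_2, pitcher, syrup, tamper, saucers from where it was at the start of the episode above 0.03 m).
It fails at once if a tin is tipped over (more than 0.7 rad) (angle between any of tin_a, tin_b, tin_c's own z axis and vertical above 0.7 rad).
It fails at once if a tin is dropped or thrown (over 0.6 m/s with no finger on it) ((linear speed of tin_a above 0.6 m/s and contact force between tin_a and the fingers below 0.02 N) or (linear speed of tin_b above 0.6 m/s and contact force between tin_b and the fingers below 0.02 N) or (linear speed of tin_c above 0.6 m/s and contact force between tin_c and the fingers below 0.02 N)).
It also fails if it takes over 72 s, if anything falls off the work surface, if the arm or the gripper's body presses on something with over 40 N, if the wrist force passes 120 N, or if a joint passes its speed limit or range.

## Working session

There is one attempt and no reset: what is moved stays moved. The work goes in short steps, Python scripts to look and compute and a tool call to move; the robot and the scene stay as the last step left them, time stands still between calls to the robot, and variables do not carry over. Pictures are saved under pics/ and viewed, at most 10 in all, crops included, and the job is handed in when it is done.

Besides the shell and the picture viewer there is one more tool, called after "Call:" in YAML: its name, and indented under it one key for each argument. play_rows: Moves the arm, as the interface text tells. Its arguments: {"type":"object","properties":{"moves":{"type":"array","items":{"type":"array","items":{"type":"number"}}},"grip":{"type":"number"}},"required":["moves"]}

```bash
mkdir -p pics; python3 - <<'E'
from bench import ctrl
import cv2
o=ctrl.get_obs();print({k:o[k] for k in('time_s','tcp_pos','orientation','wrist_force','gripper_width')})
for n in('scene','top'):
    c=ctrl.get_calibration(n);print(n,c)
    cv2.imwrite(f'pics/{n}0.png',ctrl.grab_frame(n)[:,:,::-1])
E
```

```text
{'time_s': 0.0, 'tcp_pos': array([0.23512188, 0.52414222, 0.23044068]), 'orientation': array([-3.13974631e+00, -2.03455304e-04,  2.71984649e+00]), 'wrist_force': array([ 0.22293198, -0.17739077, -0.03650298]), 'gripper_width': 0.08566809746119074}
scene {'fovy': 55.41679316464848, 'cx': 322.7765079386417, 'cy': 190.3164682887923, 'xyz': array([1.29706473, 0.16865849, 1.19070239]), 'rotation': array([0.59061714, 0.00654158, 1.82283229])}
top {'fovy': 50.5934498240563, 'cx': 319.5906969032423, 'cy': 202.30626383768316, 'xyz': array([0.31860563, 0.00370358, 1.45132222]), 'rotation': array([ 0.22191736, -0.00181182, -1.58983139])}
```

View pics/top0.png

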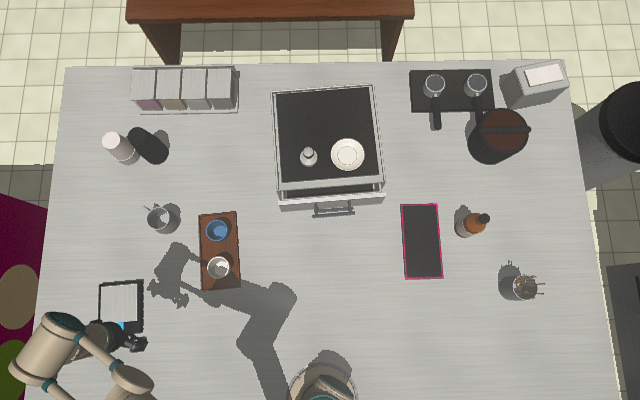

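View pics/scene0.png

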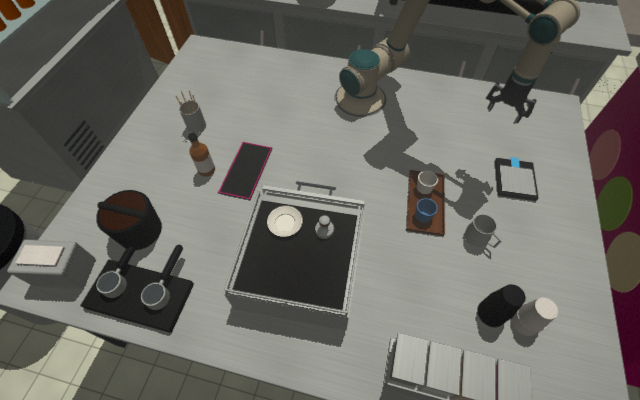

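The top view shows +x up and +y left. The handle is near px (333,210), the mat corners near (401,205), (438,204), (443,278) and (405,279), and the drawer is slightly ajar. I'll zoom in for precise pixels.

```bash
cat > h.py <<'E'
import numpy as np
from bench import ctrl
from scipy.spatial.transform import Rotation as R
def ray(n,u,v,z,c=None):
    c=c or ctrl.get_calibration(n); f=200/np.tan(np.radians(c['fovy'])/2)
    x,y=(u-c['cx'])/f,(v-c['cy'])/f
    if n=='wrist':
        r=np.hypot(x,y); d=np.array([x/r*np.sin(r),-y/r*np.sin(r),-np.cos(r)])
    else: d=np.array([x,-y,-1])
    d=R.from_euler('xyz',c['rotation']).apply(d); p=np.array(c['xyz'])
    return p+d*(z-p[2])/d[2]
E
python3 - <<'E'
import cv2
a=cv2.imread('pics/top0.png')[170:290,260:460]
cv2.imwrite('pics/crop0.png',cv2.resize(a,None,fx=4,fy=4,interpolation=cv2.INTER_CUBIC))
E
```

```text
(no output)
```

View pics/crop0.png

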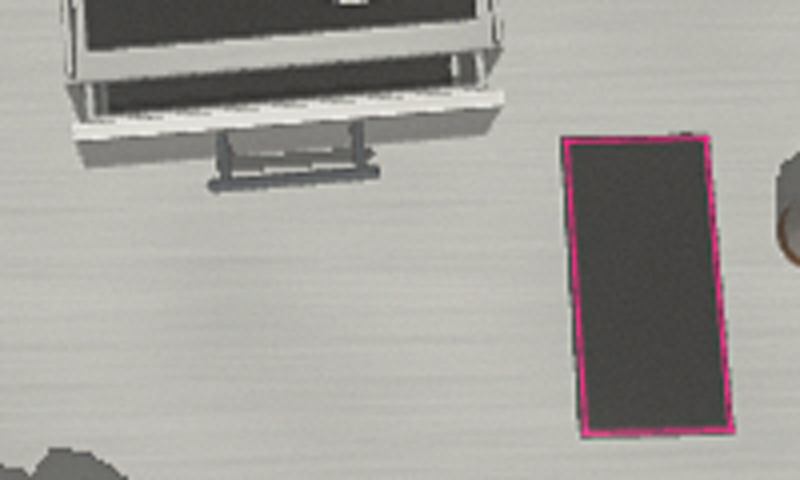

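```bash
python3 - <<'E'
from h import *
for nm,z,pts in [('handle',.108,[(213,186),(376,172)]),('unit',.14,[(68,83),(500,48)]),('drawer',.126,[(75,138),(503,103)]),('mat',.006,[(562,137),(710,136),(734,432),(582,437)])]:
    P=np.array([ray('top',260+(a+.5)/4-.5,170+(b+.5)/4-.5,z) for a,b in pts])
    print(nm,P.round(4).tolist(),P.mean(0).round(4), np.degrees(np.arctan2(-(P[1]-P[0])[0],-(P[1]-P[0])[1])).round(2))
c=ctrl.get_calibration('wrist');print(c,ctrl.get_obs()['qpos'])
E
```

```text
handle [[0.5763, 0.0181, 0.108], [0.5853, -0.114, 0.108]] [ 0.5808 -0.048   0.108 ] -3.93
unit [[0.656, 0.1323, 0.14], [0.6786, -0.2145, 0.14]] [ 0.6673 -0.0411  0.14  ] -3.72
drawer [[0.614, 0.1279, 0.126], [0.6365, -0.2168, 0.126]] [ 0.6253 -0.0445  0.126 ] -3.73
mat [[0.6337, -0.2868, 0.006], [0.6322, -0.4164, 0.006], [0.3769, -0.4162, 0.006], [0.3751, -0.2879, 0.006]] [ 0.5045 -0.3518  0.006 ] 0.67
{'fovy': 65.70646984690485, 'cx': 319.0810812211377, 'cy': 201.2831174511318, 'xyz': array([0.17404851, 0.55192072, 0.37153988]), 'rotation': array([-0.26732133,  0.00282455,  1.14894681])} [ 1.02799956e+00  2.76470694e-01  1.50600894e+00  3.20324057e-06
  1.36071019e+00 -1.20982344e-01]
```

```bash
cat >> h.py <<'E'
def plan(x,y,z,yaw,n,start=None):
    """rows (mm,mm,mm,deg) to the target, tool pointing down, yaw deg"""
    if start is None:
        o=ctrl.get_obs(); start=[*o['tcp_pos'],np.degrees(o['orientation'][2])]
    p=np.array(start[:3]); a=start[3]; g=np.array([x,y,z]); rows=[]
    for i in range(n):
        m=R.from_euler('xyz',[np.pi,0,np.radians(a)])
        t=m.inv().apply((g-p)/(n-i)); dt=-((yaw-a+180)%360-180)/(n-i)
        r=[*np.round(t*1000),round(dt,1)]; rows.append([float(v) for v in r])
        p=p+m.apply(np.array(r[:3])/1000); a-=r[3]
    print(rows, p.round(4), round(a,2)); return [*p,a]
E
python3 - <<'E'
from h import *
s=plan(.35,.30,.2,115,5); s=plan(.58,-.047,.2,93.7,9,s); plan(.58,-.047,.089,93.7,4,s)
E
```

```text
[[-39.0, -32.0, 6.0, 8.2], [-43.0, -25.0, 6.0, 8.2], [-47.0, -19.0, 6.0, 8.1], [-49.0, -12.0, 6.0, 8.2], [-50.0, -6.0, 7.0, 8.1]] [0.3496 0.3    0.1996] 115.03
[[-46.0, 7.0, -0.0, 2.4], [-45.0, 9.0, -0.0, 2.4], [-45.0, 11.0, -0.0, 2.4], [-45.0, 12.0, -0.0, 2.4], [-44.0, 14.0, -0.0, 2.3], [-43.0, 16.0, -0.0, 2.4], [-43.0, 18.0, -0.0, 2.3], [-42.0, 20.0, -0.0, 2.4], [-41.0, 22.0, -0.0, 2.3]] [ 0.5805 -0.0473  0.1996] 93.73
[[0.0, -0.0, 28.0, 0.0], [0.0, -0.0, 28.0, 0.0], [0.0, -0.0, 27.0, 0.0], [0.0, -0.0, 28.0, 0.0]] [ 0.5805 -0.0473  0.0886] 93.73
```

Call:
play_rows:
  moves:
    - [-39,-32,6,8.2]
    - [-43,-25,6,8.2]
    - [-47,-19,6,8.1]
    - [-49,-12,6,8.2]
    - [-50,-6,7,8.1]
    - [-46,7,0,2.4]
    - [-45,9,0,2.4]
    - [-45,11,0,2.4]
  grip: 0.4

```text
time_s: 1.1
tcp_pos: [0.4276, 0.1839, 0.2001]
orientation: [-3.141, -0.0, 1.881]
wrist_force: [0.9, 0.1, 0.2]
gripper_width: 0.0342
gripper_force: 0.0
```

Call:
play_rows:
  moves:
    - [-45,12,0,2.4]
    - [-44,14,0,2.3]
    - [-43,16,0,2.4]
    - [-43,18,0,2.3]
    - [-42,20,0,2.4]
    - [-41,22,0,2.3]
    - [0,0,0,0]
    - [0,0,0,0]

```text
time_s: 2.1
tcp_pos: [0.58, -0.0465, 0.1996]
orientation: [-3.14, -0.001, 1.636]
wrist_force: [0.1, -1.1, -0.7]
gripper_width: 0.0342
gripper_force: 0.0
```

Call:
play_rows:
  moves:
    - [0,0,28,0]
    - [0,0,28,0]
    - [0,0,27,0]
    - [0,0,28,0]
    - [0,0,0,0]

```text
time_s: 2.72
tcp_pos: [0.5781, -0.0451, 0.0875]
orientation: [-3.136, -0.002, 1.638]
wrist_force: [0.5, 0.2, 1.1]
gripper_width: 0.0343
gripper_force: 0.0
```

Call:
play_rows:
  moves:
    - [0,0,0,0]
    - [0,0,0,0]
    - [0,0,0,0]
    - [0,0,0,0]
  grip: 0

```text
time_s: 3.22
tcp_pos: [0.5817, -0.0463, 0.0908]
orientation: [3.139, -0.001, 1.636]
wrist_force: [-0.7, 2.6, 5.9]
gripper_width: 0.0088
gripper_force: 58.9
```

Call:
play_rows:
  moves:
    - [0,-10,0,0]
    - [0,-25,0,0]
    - [0,-30,0,0]
    - [0,-30,0,0]
    - [0,-30,0,0]
    - [0,-30,0,0]
    - [0,-30,0,0]
    - [0,-20,0,0]

```text
time_s: 4.22
tcp_pos: [0.3763, -0.0601, 0.0908]
orientation: [3.138, 0.0, 1.635]
wrist_force: [1.8, 4.5, 9.9]
gripper_width: 0.0088
gripper_force: 60.7
```

Call:
play_rows:
  moves:
    - [0,0,0,0]
    - [0,0,0,0]
    - [0,0,0,0]
  grip: 0.4

```text
time_s: 4.6
tcp_pos: [0.3769, -0.0604, 0.0892]
orientation: [3.141, 0.0, 1.636]
wrist_force: [-0.5, 0.1, 0.2]
gripper_width: 0.0345
gripper_force: 0.0
```

Call:
play_rows:
  moves:
    - [0,0,-40,0]
    - [0,0,-50,0]
    - [0,0,-50,0]
    - [0,0,-30,0]
    - [0,0,0,0]
    - [0,0,0,0]
  grip: 0.4

```text
time_s: 5.35
tcp_pos: [0.3757, -0.06, 0.2581]
orientation: [-3.14, -0.001, 1.636]
wrist_force: [-0.1, -0.2, -0.4]
gripper_width: 0.0343
gripper_force: 0.0
```

```bash
python3 - <<'E'
from h import *
import cv2
o=ctrl.get_obs();print(o['tcp_pos'],o['wrist_force'])
c=ctrl.get_calibration('wrist');print(c)
cv2.imwrite('pics/w1.png',ctrl.grab_frame('wrist')[:,:,::-1])
a=ctrl.grab_frame('top')[:,:,::-1][160:310,250:450]
cv2.imwrite('pics/t1.png',cv2.resize(a,None,fx=4,fy=4,interpolation=cv2.INTER_CUBIC))
E
```

```text
[ 0.37574402 -0.05997068  0.25813834] [-0.10147364 -0.19747446 -0.43833491]
{'fovy': 65.70646984690485, 'cx': 319.0810812211377, 'cy': 201.2831174511318, 'xyz': array([0.37164066, 0.00697108, 0.39920028]), 'rotation': array([-0.2682423 ,  0.00347118,  0.06526321])}
```

View pics/t1.png

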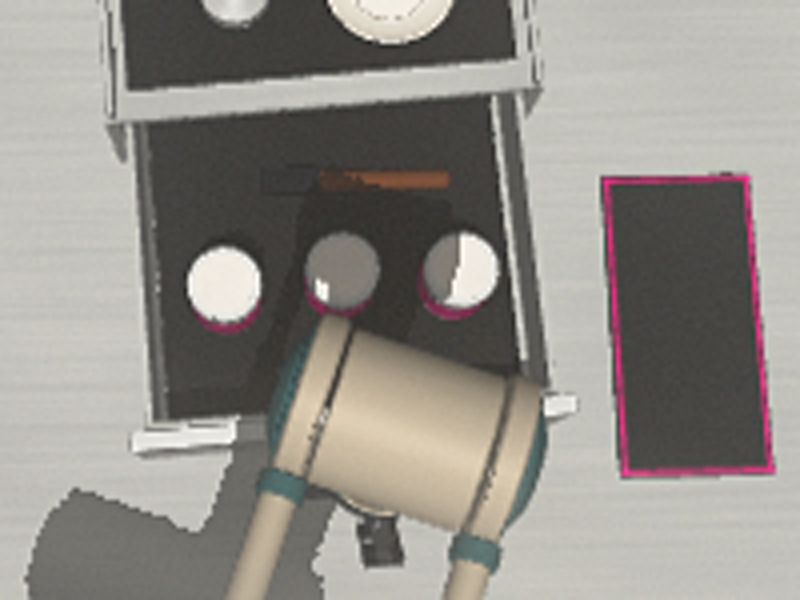

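View pics/w1.png

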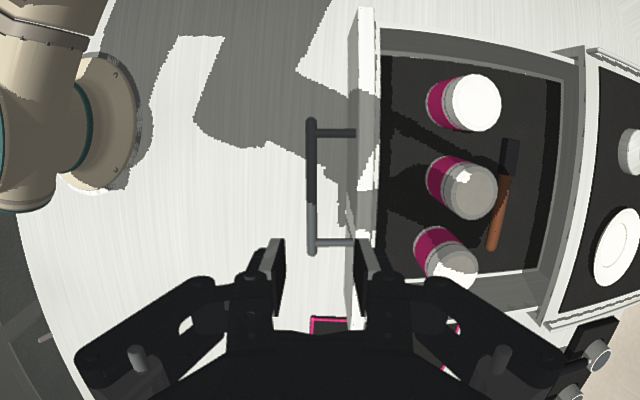

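The drawer is open about 0.24 m and all three tins are visible. Tin tops in the crop are at left (225,284), middle (342,271) and right (461,270). The brush lies at about (385,180), roughly 70 mm behind the row.

```bash
python3 - <<'E'
from h import *
for a,b in [(225,284),(342,271),(461,270)]:
    print(ray('top',250+(a+.5)/4-.5,160+(b+.5)/4-.5,.107).round(4))
for u,v in [(476.5,103),(467.5,192),(453,265)]: print('w',ray('wrist',u,v,.107).round(4))
print('syrup',ray('top',478,220,.2).round(3), ray('top',470,226,.0).round(3),'front edge',ray('top',250+184/4,160+438/4,.126).round(3))
E
```

```text
[0.5295 0.0413 0.107 ]
[ 0.5383 -0.0529  0.107 ]
[ 0.5373 -0.1485  0.107 ]
w [0.5273 0.0404 0.107 ]
w [ 0.5298 -0.0526  0.107 ]
w [ 0.5305 -0.1371  0.107 ]
syrup [ 0.537 -0.479  0.2  ] [ 0.552 -0.526  0.   ] front edge [0.405 0.073 0.126]
```

```bash
python3 - <<'E'
from h import *
s=plan(.535,-.147,.18,93.7,5); s=plan(.535,-.147,.055,93.7,4,s)
E
```

```text
[[-19.0, 31.0, 16.0, 0.0], [-20.0, 31.0, 15.0, 0.0], [-19.0, 31.0, 16.0, 0.0], [-20.0, 30.0, 15.0, 0.0], [-19.0, 31.0, 16.0, 0.0]] [ 0.5354 -0.1466  0.1797] 93.74
[[-0.0, -0.0, 31.0, 0.0], [-0.0, -0.0, 31.0, 0.0], [-0.0, -0.0, 31.0, 0.0], [-0.0, -0.0, 32.0, 0.0]] [ 0.5354 -0.1466  0.0547] 93.74
```

Call:
play_rows:
  moves:
    - [-19,31,16,0]
    - [-20,31,15,0]
    - [-19,31,16,0]
    - [-20,30,15,0]
    - [-19,31,16,0]
    - [0,0,0,0]
    - [0,0,0,0]
  grip: 0.9

```text
time_s: 6.32
tcp_pos: [0.535, -0.1463, 0.1801]
orientation: [-3.139, -0.002, 1.636]
wrist_force: [0.6, 0.2, 0.2]
gripper_width: 0.0767
gripper_force: 0.0
```

Call:
play_rows:
  moves:
    - [0,0,25,0]
    - [0,0,31,0]
    - [0,0,31,0]
    - [0,0,27,0]
    - [0,0,11,0]
    - [0,0,0,0]

```text
time_s: 7.08
tcp_pos: [0.5356, -0.1465, 0.0564]
orientation: [-3.141, -0.0, 1.636]
wrist_force: [-0.1, 0.4, 0.0]
gripper_width: 0.0768
gripper_force: 0.0
```

Call:
play_rows:
  moves:
    - [0,0,0,0]
    - [0,0,0,0]
    - [0,0,0,0]
    - [0,0,0,0]
  grip: 0

```text
time_s: 7.58
tcp_pos: [0.5375, -0.1473, 0.0582]
orientation: [3.138, 0.001, 1.636]
wrist_force: [0.9, 1.3, 6.3]
gripper_width: 0.059
gripper_force: 64.8
```

Call:
play_rows:
  moves:
    - [0,0,-10,0]
    - [0,0,-25,0]
    - [0,0,-30,0]
    - [0,0,-30,0]
    - [0,0,-25,0]
    - [0,0,-10,0]
    - [0,0,0,0]
    - [0,0,0,0]

```text
time_s: 8.57
tcp_pos: [0.5353, -0.1465, 0.185]
orientation: [-3.139, -0.001, 1.636]
wrist_force: [-0.3, -0.3, -2.8]
gripper_width: 0.0586
gripper_force: 65.3
```

Call:
play_rows:
  moves:
    - [0,0,0,0]
    - [0,0,0,0]

```text
time_s: 8.82
tcp_pos: [0.5358, -0.1468, 0.1855]
orientation: [-3.14, -0.001, 1.636]
wrist_force: [-0.3, -0.6, -2.4]
gripper_width: 0.0592
gripper_force: 65.3
```

Call:
play_rows:
  moves:
    - [0,0,0,0]

```text
time_s: 8.95
tcp_pos: [0.5361, -0.1469, 0.186]
orientation: [-3.141, -0.0, 1.636]
wrist_force: [-0.3, 0.6, -3.0]
gripper_width: 0.059
gripper_force: 65.3
```

```bash
python3 - <<'E'
from h import *
print(ctrl.get_obs())
s=plan(.575,-.342,.188,93.7,6); s=plan(.575,-.342,.045,93.7,6,s)
E
```

```text
{'time_s': 8.95, 'qpos': array([-3.92703350e-01,  2.76840617e-01,  1.61993606e+00,  8.54457678e-05,
        1.24544483e+00, -4.57826607e-01]), 'qvel': array([ 0.00068539, -0.00210641, -0.00292059,  0.00075998,  0.00058861,
        0.00056079]), 'tau': array([-1.22790767e-03, -4.21457720e+01, -2.45197749e+01, -7.16456532e-03,
        4.95640357e-03, -2.22544321e-05]), 'tcp_pos': array([ 0.53605191, -0.14689256,  0.18595221]), 'orientation': array([-3.14106434e+00, -3.50562729e-04,  1.63589215e+00]), 'wrist_force': array([-0.29769264,  0.56356492, -2.96845857]), 'torque': array([ 0.01068791,  0.01236753, -0.00311249]), 'gripper_force': 65.26944637298584, 'gripper_width': 0.05898462697352782}
[[-33.0, 4.0, -0.0, 0.0], [-33.0, 4.0, -0.0, 0.0], [-33.0, 5.0, -1.0, 0.0], [-33.0, 4.0, -0.0, 0.0], [-33.0, 5.0, -1.0, 0.0], [-32.0, 4.0, -0.0, 0.0]] [ 0.5748 -0.3418  0.188 ] 93.73
[[-0.0, 0.0, 24.0, 0.0], [-0.0, 0.0, 24.0, 0.0], [-0.0, 0.0, 24.0, 0.0], [-0.0, 0.0, 24.0, 0.0], [-0.0, 0.0, 23.0, 0.0], [-0.0, 0.0, 24.0, 0.0]] [ 0.5748 -0.3418  0.045 ] 93.73
```

It reads about 2.7 N, which suggests the full tin. I'll set it back in the drawer and weigh the middle one.

Call:
play_rows:
  moves:
    - [0,0,15,0]
    - [0,0,30,0]
    - [0,0,30,0]
    - [0,0,27,0]
    - [0,0,15,0]
    - [0,0,8,0]
    - [0,0,4,0]
    - [0,0,0,0]

```text
time_s: 9.95
tcp_pos: [0.5372, -0.1472, 0.0582]
orientation: [3.139, 0.001, 1.636]
wrist_force: [0.4, -0.4, -2.6]
gripper_width: 0.0592
gripper_force: 65.4
```

Call:
play_rows:
  moves:
    - [0,0,0,0]
    - [0,0,0,0]
    - [0,0,0,0]
  grip: 0.9

```text
time_s: 10.32
tcp_pos: [0.5365, -0.1471, 0.0577]
orientation: [3.141, 0.0, 1.636]
wrist_force: [-0.2, -0.0, 0.6]
gripper_width: 0.0764
gripper_force: 0.0
```

Call:
play_rows:
  moves:
    - [0,0,-15,0]
    - [0,0,-40,0]
    - [0,0,-40,0]
    - [0,0,-30,0]
    - [0,0,0,0]
    - [0,0,0,0]

```text
time_s: 11.08
tcp_pos: [0.5357, -0.1467, 0.1821]
orientation: [-3.141, -0.0, 1.636]
wrist_force: [-1.2, -0.6, -0.7]
gripper_width: 0.0772
gripper_force: 0.0
```

```bash
python3 - <<'E'
from h import *
s=plan(.533,-.053,.18,93.7,3); s=plan(.533,-.053,.055,93.7,4,s)
E
```

```text
[[31.0, 1.0, 1.0, 0.0], [31.0, 1.0, 1.0, 0.0], [32.0, 1.0, 0.0, 0.0]] [ 0.5325 -0.0527  0.1801] 93.74
[[-0.0, 0.0, 31.0, 0.0], [-0.0, 0.0, 31.0, 0.0], [-0.0, 0.0, 32.0, 0.0], [-0.0, 0.0, 31.0, 0.0]] [ 0.5325 -0.0527  0.0551] 93.74
```

Call:
play_rows:
  moves:
    - [31,1,1,0]
    - [31,1,1,0]
    - [32,1,0,0]
    - [0,0,15,0]
    - [0,0,35,0]
    - [0,0,35,0]
    - [0,0,30,0]
    - [0,0,10,0]

```text
time_s: 12.08
tcp_pos: [0.531, -0.0533, 0.0523]
orientation: [-3.136, -0.001, 1.635]
wrist_force: [0.0, 0.1, 0.7]
gripper_width: 0.0766
gripper_force: 0.0
```

Call:
play_rows:
  moves:
    - [0,0,0,0]
    - [0,0,0,0]
    - [0,0,0,0]
    - [0,0,0,0]
    - [0,0,0,0]
  grip: 0

```text
time_s: 12.7
tcp_pos: [0.533, -0.0529, 0.0555]
orientation: [3.141, 0.0, 1.636]
wrist_force: [-0.3, 0.3, -1.1]
gripper_width: 0.0592
gripper_force: 64.4
```

Call:
play_rows:
  moves:
    - [0,0,-10,0]
    - [0,0,-25,0]
    - [0,0,-30,0]
    - [0,0,-30,0]
    - [0,0,-25,0]
    - [0,0,-10,0]
    - [0,0,0,0]
    - [0,0,0,0]

```text
time_s: 13.7
tcp_pos: [0.5322, -0.0527, 0.1842]
orientation: [-3.139, -0.001, 1.636]
wrist_force: [0.1, -0.1, -1.4]
gripper_width: 0.0585
gripper_force: 64.7
```

Call:
play_rows:
  moves:
    - [0,0,0,0]
    - [0,0,0,0]

```text
time_s: 13.95
tcp_pos: [0.5327, -0.0528, 0.1845]
orientation: [-3.14, -0.0, 1.636]
wrist_force: [-0.5, 0.2, -0.5]
gripper_width: 0.0588
gripper_force: 64.7
```

Call:
play_rows:
  moves:
    - [0,0,0,0]

```text
time_s: 14.08
tcp_pos: [0.533, -0.0529, 0.1849]
orientation: [-3.141, -0.0, 1.636]
wrist_force: [0.1, -0.5, -1.2]
gripper_width: 0.0588
gripper_force: 64.7
```

```bash
python3 - <<'E'
from h import *
o=ctrl.get_obs();print(o['tcp_pos'],o['wrist_force'])
s=plan(.575,-.342,.186,93.7,8); 
E
```

```text
[ 0.53295042 -0.05289612  0.18493458] [ 0.1410439  -0.50009012 -1.16479735]
[[-36.0, 3.0, -0.0, 0.0], [-36.0, 3.0, -0.0, 0.0], [-37.0, 3.0, -0.0, 0.0], [-36.0, 3.0, -0.0, 0.0], [-37.0, 3.0, -0.0, 0.0], [-36.0, 3.0, -0.0, 0.0], [-37.0, 3.0, -1.0, 0.0], [-36.0, 2.0, -0.0, 0.0]] [ 0.5749 -0.3418  0.1859] 93.73
```

Middle tin reads about 1.0 N, so it's light. It goes to the far end of the mat.

Call:
play_rows:
  moves:
    - [-20,2,0,0]
    - [-40,3,0,0]
    - [-45,4,0,0]
    - [-45,4,0,0]
    - [-45,4,0,0]
    - [-45,3,0,0]
    - [-35,2,0,0]
    - [-16,1,0,0]

```text
time_s: 15.08
tcp_pos: [0.5746, -0.345, 0.1847]
orientation: [-3.141, 0.001, 1.633]
wrist_force: [0.3, 0.1, -2.2]
gripper_width: 0.0591
gripper_force: 64.7
```

Call:
play_rows:
  moves:
    - [0,0,0,0]
    - [0,0,0,0]

```text
time_s: 15.32
tcp_pos: [0.5746, -0.3405, 0.1852]
orientation: [-3.141, -0.001, 1.637]
wrist_force: [-0.4, -1.0, -0.6]
gripper_width: 0.059
gripper_force: 64.7
```

Call:
play_rows:
  moves:
    - [0,0,15,0]
    - [0,0,30,0]
    - [0,0,30,0]
    - [0,0,30,0]
    - [0,0,20,0]
    - [0,0,10,0]
    - [0,0,4,0]
    - [0,0,0,0]

```text
time_s: 16.32
tcp_pos: [0.5753, -0.3417, 0.0467]
orientation: [3.141, 0.0, 1.636]
wrist_force: [-0.3, -1.0, -1.3]
gripper_width: 0.059
gripper_force: 64.7
```

Call:
play_rows:
  moves:
    - [0,0,2,0]
    - [0,0,2,0]
    - [0,0,2,0]
    - [0,0,0,0]

```text
time_s: 16.82
tcp_pos: [0.5748, -0.3417, 0.0401]
orientation: [-3.141, -0.0, 1.636]
wrist_force: [-0.2, 1.2, -1.6]
gripper_width: 0.059
gripper_force: 64.7
```

Call:
play_rows:
  moves:
    - [0,0,1,0]
    - [0,0,1,0]
    - [0,0,0,0]

```text
time_s: 17.2
tcp_pos: [0.575, -0.3419, 0.0391]
orientation: [3.141, 0.0, 1.636]
wrist_force: [-1.1, 1.0, 4.8]
gripper_width: 0.0588
gripper_force: 65.0
```

Call:
play_rows:
  moves:
    - [0,0,0,0]
    - [0,0,0,0]
    - [0,0,0,0]
    - [0,0,0,0]
  grip: 0.9

```text
time_s: 17.7
tcp_pos: [0.575, -0.3418, 0.0381]
orientation: [-3.142, -0.0, 1.636]
wrist_force: [0.1, 0.6, -0.2]
gripper_width: 0.0771
gripper_force: 0.0
```

Call:
play_rows:
  moves:
    - [0,0,-10,0]
    - [0,0,-35,0]
    - [0,0,-45,0]
    - [0,0,-45,0]
    - [0,0,-10,0]
    - [0,0,0,0]

```text
time_s: 18.45
tcp_pos: [0.575, -0.3419, 0.184]
orientation: [3.14, 0.001, 1.636]
wrist_force: [0.1, -0.7, -0.9]
gripper_width: 0.0768
gripper_force: 0.0
```

```bash
python3 - <<'E'
from h import *
s=plan(.528,.041,.18,93.7,10); s=plan(.528,.041,.055,93.7,4,s)
E
```

```text
[[39.0, -2.0, 0.0, 0.0], [38.0, -2.0, 0.0, 0.0], [39.0, -2.0, 1.0, 0.0], [38.0, -2.0, 0.0, 0.0], [39.0, -2.0, 1.0, 0.0], [38.0, -2.0, 0.0, 0.0], [39.0, -2.0, 1.0, 0.0], [38.0, -3.0, 0.0, 0.0], [39.0, -2.0, 1.0, 0.0], [38.0, -3.0, 0.0, 0.0]] [0.528  0.0409 0.18  ] 93.73
[[0.0, 0.0, 31.0, 0.0], [0.0, 0.0, 31.0, 0.0], [0.0, 0.0, 32.0, 0.0], [0.0, 0.0, 31.0, 0.0]] [0.528  0.0409 0.055 ] 93.73
```

Next, the left tin.

Call:
play_rows:
  moves:
    - [20,-1,0,0]
    - [45,-3,1,0]
    - [45,-3,1,0]
    - [45,-3,0,0]
    - [45,-2,1,0]
    - [45,-2,0,0]
    - [45,-2,1,0]
    - [45,-3,0,0]

```text
time_s: 19.45
tcp_pos: [0.5318, -0.006, 0.1774]
orientation: [-3.138, -0.002, 1.636]
wrist_force: [-0.1, 0.1, 0.3]
gripper_width: 0.0771
gripper_force: 0.0
```

Call:
play_rows:
  moves:
    - [35,-2,0,0]
    - [15,-1,0,0]
    - [0,0,0,0]
    - [0,0,20,0]
    - [0,0,35,0]
    - [0,0,35,0]
    - [0,0,25,0]
    - [0,0,10,0]

```text
time_s: 20.45
tcp_pos: [0.527, 0.0397, 0.0526]
orientation: [-3.138, 0.0, 1.635]
wrist_force: [-0.9, -0.5, 0.2]
gripper_width: 0.0769
gripper_force: 0.0
```

Call:
play_rows:
  moves:
    - [0,0,0,0]
    - [0,0,0,0]
    - [0,0,0,0]
    - [0,0,0,0]
    - [0,0,0,0]
  grip: 0

```text
time_s: 21.08
tcp_pos: [0.528, 0.041, 0.0545]
orientation: [3.141, -0.0, 1.636]
wrist_force: [-0.1, 0.1, -1.6]
gripper_width: 0.0588
gripper_force: 64.5
```

Call:
play_rows:
  moves:
    - [0,0,-10,0]
    - [0,0,-25,0]
    - [0,0,-30,0]
    - [0,0,-30,0]
    - [0,0,-25,0]
    - [0,0,-10,0]
    - [0,0,0,0]
    - [0,0,0,0]

```text
time_s: 22.08
tcp_pos: [0.5271, 0.041, 0.1832]
orientation: [-3.139, -0.0, 1.636]
wrist_force: [-0.4, -0.1, -1.8]
gripper_width: 0.0592
gripper_force: 64.8
```

Call:
play_rows:
  moves:
    - [0,0,0,0]
    - [0,0,0,0]

```text
time_s: 22.32
tcp_pos: [0.5276, 0.041, 0.1836]
orientation: [-3.14, -0.0, 1.636]
wrist_force: [-0.0, -0.1, -2.1]
gripper_width: 0.0591
gripper_force: 64.8
```

```bash
python3 - <<'E'
from h import *
o=ctrl.get_obs();print(o['tcp_pos'],o['wrist_force'])
s=plan(.435,-.342,.186,93.7,10); 
E
```

```text
[0.5275886  0.04095321 0.18357151] [-0.01167561 -0.11368876 -2.08447558]
[[-38.0, -12.0, -0.0, 0.0], [-38.0, -12.0, -0.0, 0.0], [-38.0, -12.0, -0.0, 0.0], [-37.0, -12.0, -0.0, 0.0], [-38.0, -12.0, -0.0, 0.0], [-37.0, -11.0, -0.0, 0.0], [-38.0, -12.0, -1.0, 0.0], [-37.0, -11.0, -0.0, 0.0], [-38.0, -12.0, -1.0, 0.0], [-37.0, -11.0, -0.0, 0.0]] [ 0.4353 -0.3419  0.1856] 93.73
```

Call:
play_rows:
  moves:
    - [0,0,0,0]

```text
time_s: 22.45
tcp_pos: [0.5278, 0.0409, 0.1839]
orientation: [-3.141, -0.0, 1.636]
wrist_force: [0.4, -0.1, -2.1]
gripper_width: 0.0589
gripper_force: 64.8
```

Call:
play_rows:
  moves:
    - [0,0,0,0]

```text
time_s: 22.58
tcp_pos: [0.5279, 0.0409, 0.1842]
orientation: [-3.141, -0.0, 1.636]
wrist_force: [-0.6, -0.0, -1.4]
gripper_width: 0.0591
gripper_force: 64.7
```

Call:
play_rows:
  moves:
    - [0,0,0,0]

```text
time_s: 22.7
tcp_pos: [0.5279, 0.0409, 0.1843]
orientation: [3.141, -0.0, 1.636]
wrist_force: [0.2, 0.3, -1.8]
gripper_width: 0.0587
gripper_force: 64.7
```

Call:
play_rows:
  moves:
    - [0,0,0,0]

```text
time_s: 22.82
tcp_pos: [0.528, 0.0409, 0.1844]
orientation: [3.141, -0.0, 1.636]
wrist_force: [-0.3, 0.3, -1.9]
gripper_width: 0.059
gripper_force: 64.8
```

Call:
play_rows:
  moves:
    - [0,0,0,0]

```text
time_s: 22.95
tcp_pos: [0.5279, 0.0409, 0.1843]
orientation: [3.141, -0.0, 1.636]
wrist_force: [0.5, -0.1, -1.6]
gripper_width: 0.0591
gripper_force: 64.8
```

Call:
play_rows:
  moves:
    - [0,0,0,0]

```text
time_s: 23.08
tcp_pos: [0.5279, 0.041, 0.1843]
orientation: [3.141, -0.0, 1.636]
wrist_force: [-0.5, -0.1, -1.1]
gripper_width: 0.0589
gripper_force: 64.8
```

The left tin averages about 1.7 N, so it's light. It goes to the near end of the mat.

Call:
play_rows:
  moves:
    - [-20,-6,0,0]
    - [-40,-12,0,0]
    - [-45,-15,0,0]
    - [-45,-15,0,0]
    - [-45,-15,0,0]
    - [-45,-15,0,0]
    - [-45,-15,0,0]
    - [-40,-12,0,0]

```text
time_s: 24.08
tcp_pos: [0.4437, -0.2919, 0.1844]
orientation: [3.141, 0.0, 1.635]
wrist_force: [0.5, 0.3, -2.1]
gripper_width: 0.0593
gripper_force: 64.8
```

Call:
play_rows:
  moves:
    - [-32,-8,0,0]
    - [-19,-4,0,0]
    - [0,0,0,0]
    - [0,0,0,0]

```text
time_s: 24.58
tcp_pos: [0.4357, -0.3405, 0.1841]
orientation: [-3.141, -0.002, 1.637]
wrist_force: [1.2, 0.9, -1.6]
gripper_width: 0.0589
gripper_force: 64.8
```

Call:
play_rows:
  moves:
    - [0,0,15,0]
    - [0,0,30,0]
    - [0,0,30,0]
    - [0,0,30,0]
    - [0,0,20,0]
    - [0,0,10,0]
    - [0,0,4,0]
    - [0,0,0,0]

```text
time_s: 25.58
tcp_pos: [0.4359, -0.3419, 0.0455]
orientation: [3.141, 0.0, 1.636]
wrist_force: [-0.2, -0.3, -1.2]
gripper_width: 0.0589
gripper_force: 64.8
```

Call:
play_rows:
  moves:
    - [0,0,2,0]
    - [0,0,2,0]
    - [0,0,1,0]
    - [0,0,0,0]
    - [0,0,0,0]

```text
time_s: 26.2
tcp_pos: [0.4357, -0.3419, 0.0403]
orientation: [3.141, 0.0, 1.636]
wrist_force: [0.3, 0.2, -1.9]
gripper_width: 0.0589
gripper_force: 64.8
```

Call:
play_rows:
  moves:
    - [0,0,1,0]
    - [0,0,1,0]
    - [0,0,0.5,0]
    - [0,0,0,0]

```text
time_s: 26.7
tcp_pos: [0.4357, -0.3419, 0.0383]
orientation: [3.141, 0.0, 1.636]
wrist_force: [-1.0, 0.6, 5.3]
gripper_width: 0.0588
gripper_force: 65.1
```

Call:
play_rows:
  moves:
    - [0,0,0,0]
    - [0,0,0,0]
    - [0,0,0,0]
    - [0,0,0,0]
  grip: 0.9

```text
time_s: 27.2
tcp_pos: [0.4357, -0.3418, 0.0377]
orientation: [-3.142, -0.0, 1.636]
wrist_force: [0.4, 0.1, 0.7]
gripper_width: 0.0769
gripper_force: 0.0
```

Call:
play_rows:
  moves:
    - [0,0,-10,0]
    - [0,0,-35,0]
    - [0,0,-45,0]
    - [0,0,-45,0]
    - [0,0,-10,0]
    - [0,0,0,0]

```text
time_s: 27.95
tcp_pos: [0.4357, -0.3419, 0.1835]
orientation: [3.141, 0.001, 1.636]
wrist_force: [-0.4, -0.4, -0.5]
gripper_width: 0.0771
gripper_force: 0.0
```

```bash
python3 - <<'E'
from h import *
s=plan(.537,-.147,.18,93.7,6); s=plan(.537,-.147,.055,93.7,5,s)
E
```

```text
[[31.0, 19.0, 1.0, 0.0], [31.0, 19.0, 1.0, 0.0], [31.0, 19.0, 0.0, 0.0], [32.0, 19.0, 1.0, 0.0], [31.0, 19.0, 0.0, 0.0], [32.0, 19.0, 1.0, 0.0]] [ 0.5372 -0.1469  0.1795] 93.73
[[-0.0, -0.0, 25.0, 0.0], [-0.0, -0.0, 25.0, 0.0], [-0.0, -0.0, 25.0, 0.0], [-0.0, -0.0, 25.0, 0.0], [-0.0, -0.0, 25.0, 0.0]] [ 0.5372 -0.1469  0.0545] 93.73
```

Now the full tin on the right: grasp it, then lift about 215 mm so its bottom is near 0.235 m.

Call:
play_rows:
  moves:
    - [20,12,1,0]
    - [40,24,1,0]
    - [42,26,1,0]
    - [40,24,1,0]
    - [30,18,0,0]
    - [16,10,0,0]
    - [0,0,0,0]
    - [0,0,0,0]

```text
time_s: 28.95
tcp_pos: [0.5365, -0.1478, 0.1783]
orientation: [-3.14, 0.0, 1.635]
wrist_force: [-0.6, -0.1, -0.0]
gripper_width: 0.0768
gripper_force: 0.0
```

Call:
play_rows:
  moves:
    - [0,0,20,0]
    - [0,0,35,0]
    - [0,0,35,0]
    - [0,0,25,0]
    - [0,0,10,0]
    - [0,0,0,0]

```text
time_s: 29.7
tcp_pos: [0.5368, -0.1477, 0.0536]
orientation: [-3.141, -0.0, 1.635]
wrist_force: [-0.4, 0.4, 0.8]
gripper_width: 0.0772
gripper_force: 0.0
```

Call:
play_rows:
  moves:
    - [0,0,0,0]
    - [0,0,0,0]
    - [0,0,0,0]
    - [0,0,0,0]
    - [0,0,0,0]
  grip: 0

```text
time_s: 30.32
tcp_pos: [0.5384, -0.1475, 0.0552]
orientation: [3.139, 0.002, 1.636]
wrist_force: [-0.6, -1.8, 5.9]
gripper_width: 0.0591
gripper_force: 65.0
```

Call:
play_rows:
  moves:
    - [0,0,-10,0]
    - [0,0,-25,0]
    - [0,0,-40,0]
    - [0,0,-45,0]
    - [0,0,-45,0]
    - [0,0,-35,0]
    - [0,0,-20,0]
    - [0,0,-5,0]

```text
time_s: 31.32
tcp_pos: [0.5373, -0.1467, 0.28]
orientation: [3.14, 0.0, 1.636]
wrist_force: [1.0, -0.4, -3.4]
gripper_width: 0.0591
gripper_force: 65.4
```

Call:
play_rows:
  moves:
    - [0,0,0,0]
    - [0,0,0,0]
    - [0,0,0,0]
    - [0,0,0,0]

```text
time_s: 31.82
tcp_pos: [0.537, -0.1468, 0.2782]
orientation: [-3.141, -0.001, 1.636]
wrist_force: [0.8, 0.4, -3.0]
gripper_width: 0.0589
gripper_force: 65.4
```

Call:
play_rows:
  moves:
    - [0,0,0,0]

```text
time_s: 31.95
tcp_pos: [0.5371, -0.1469, 0.2786]
orientation: [-3.141, -0.0, 1.636]
wrist_force: [-0.0, -0.2, -3.7]
gripper_width: 0.0588
gripper_force: 65.4
```

Call:
play_rows:
  moves:
    - [0,0,0,0]

```text
time_s: 32.08
tcp_pos: [0.5372, -0.1469, 0.2787]
orientation: [-3.142, -0.0, 1.636]
wrist_force: [0.5, 0.0, -2.9]
gripper_width: 0.0593
gripper_force: 65.4
```

Call:
play_rows:
  moves:
    - [0,0,0,0]

```text
time_s: 32.2
tcp_pos: [0.5372, -0.1469, 0.2788]
orientation: [3.142, -0.0, 1.636]
wrist_force: [0.2, 0.8, -2.7]
gripper_width: 0.0593
gripper_force: 65.4
```

```bash
python3 - <<'E'
from h import *
import cv2
o=ctrl.get_obs();print(o['tcp_pos'],o['wrist_force'])
cv2.imwrite('pics/f.png',ctrl.grab_frame('scene')[:,:,::-1])
E
```

```text
[ 0.53716206 -0.1468682   0.27882269] [ 0.18917132  0.8239433  -2.68896067]
```

View pics/f.png

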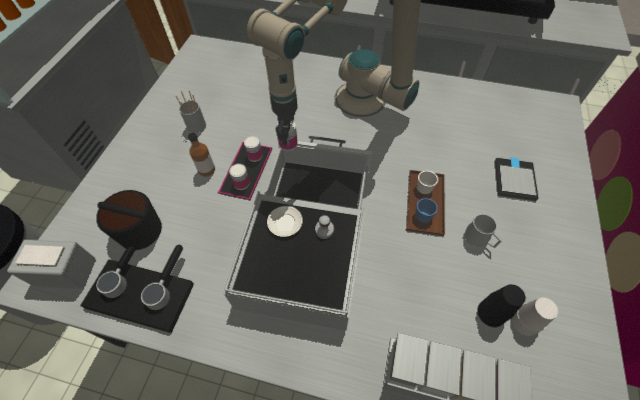

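Both light tins stand upright on the mat at about (253,148) and (239,176). The 3.1 N tin is held at about (288,137) with its bottom near 0.245 m, and the bystanders haven't moved.

```bash
python3 -c "
from bench import ctrl
print(ctrl.close_job())"
```

```text
the job is handed in; nothing more can be done
None
```

I handed the job in at about 32 s (no verdict came back): the drawer is open about 0.24 m, the two lighter tins (about 1.0 N and 1.7 N) stand on the bar mat, and the heaviest (about 3 N) is held upright about 0.245 m above the counter, with the bystanders unmoved in the last picture.

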